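Set the tube mixer's speed ring without touching its timer knob

TASK

Turn the roller mixer's big blue outer dial ring clockwise until its white line points at the green mark on the mixer, then let go. Leave the small black knob on top of the ring (the timer) at its present setting, and do not touch the white heater, which has a similar dial with an orange ring.

Things in the scene. Friction and masses are not known exactly. Their poses are not given: they have to be found in the camera images.
- mixer: Fixed roller mixer: grey, 220 (x) by 270 (y) mm, flat deck 70 mm above the table. Origin: centre of its underside, on the table; +x runs from the dial (front) to the rollers (back), z up. The dial's upright axis is at x = -50 mm, y = 0. Green bar on the deck, 31 to 49 mm from that axis towards +x: the mark. Deck clear for 60 mm round the axis; rollers and tubes behind rise 30 mm above the deck.
- mixer_ring (a joint): Blue fluted outer ring, 50 mm diameter, from 1 to 27 mm above the deck, white line on its top and side. Angle in rad: 0 when the line points at the green mark (mixer's +x); grows clockwise seen from above. Starts between -1.25 and -0.6, stops at -2.3 and 2.3. Light friction, 0.06 N m; stays where left; not coupled to the inner knob.
- mixer_core_line (a point): Outer end of the thin white line on top of the black inner knob: 12 mm from the dial's axis, 39.5 mm above the deck. The knob is round, 24 mm diameter, on the ring's axis, from 27.5 to 39.5 mm above the deck, and turns easily (0.02 N m). Its line starts anywhere within 1.2 rad of the green mark's direction.
- heater: Bystander: fixed white dry-block heater, 220 (x) by 200 (y) mm, deck 70 mm high, an aluminium block with dark wells at its back, and a dial of the same shape and place as the mixer's but with an orange ring. Origin: centre of its underside; +x runs from dial to block. It stands to the left or right of the mixer, 380 mm or more away between centres.

How it is judged:
By the outcome, as a careful person would: the job done as asked, in the order asked, and still so for the second after the job is handed in, with the robot touching nothing.
It also fails if it takes over 32 s, if anything falls off the work surface, if the arm or the gripper's body presses on something with over 40 N, if the wrist force passes 120 N, or if a joint passes its speed limit or range.

ROBOT

A 6-joint arm with a two-finger parallel gripper is mounted at the origin on the work surface. World frame = base frame: x ahead of the robot, y to its left, z up, the work surface at z = 0. Lengths are in m, angles in rad, forces in N, time in s.
With the tool pointing down it reaches from about 0.325 to 0.9 m from the base axis. Payload 6.1 kg.
Tool frame: the origin (TCP) lies at the very end of the fingers, on their centre line; the grasp point (between the pads) lies bot.grip_point_offset behind it (bot.grip_point_offset is the distance from the TCP to the grasp point, in m); z points along the fingers, y is the line along which they close (so a half turn about z gives the same grasp; the last joint's range is limited). The gripper opens to 87 mm and grips with 3 to 60 N. Pads are 19 mm wide; open, the fingers measure 117 mm over their backs; the gripper's body (75 mm by 190 mm) begins 51 mm behind the grasp point.
Start: joints at [-1.299, 0.22, 1.526, -0, 1.395, -0.126], TCP at [0.242, -0.576, 0.223] pointing down, gripper open.
Joint ranges: [-2.98, 2.98], [-0.91, 2.08], [0.09, 2.57], [-1.24, 4.39], [0.2, 2.65], [-2.68, 2.68]. Speed limits (rad/s): [2.57, 2.57, 3.01, 3.14, 3.14, 3.14].

INTERFACE

Orientations are given as a rotation vector (axis times angle).
In Python, from rig import bot gives the robot as it stands.
- The arm moves only by the tool servo_tool, never from a script. Its argument "commands" is a list of rows, each a list of 7 numbers: the closure, from -1 (fully open) to 1 (shut), then the shift along the tool's x, y, z as a fraction of full scale, then the turn, a rotation vector about the tool's x, y, z as a fraction of full scale. A call has 1 to 20 rows; each row shifts and turns the commanded pose from where the row before left it, along the tool's axes as they then stand; what a row does not reach is not made up. Full scale, the value 1, is 100 mm for a shift and 10 degrees for a turn. A row lasts 1/8 s, in which the tool goes at most 62.5 mm and 10.7 degrees, less where a joint would pass 70% of its speed; a pose out of reach is approached as far as the arm can. A call with a number of a shift or a turn outside -1 to 1 is refused whole. A call with a gripper value outside its range is refused whole. The fingers move at their own pace and stop on an object; "newtons" is the grip in N (left out, the last holds). Time passes only in rows, so rows that do not move let the fingers close. It gives the time, the measured TCP pose, the force, the opening and the grip force at its end, in the units of the state.
- bot.observe(): the state, without advancing time (a new reading comes with each control period).
- bot.capture(name): name is "scene" or "top" or "wrist"; returns the picture (480x640x3 uint8, blue, green, red); there is no depth.
- bot.camera_model(name): a dict with "intrinsics" (3x3 intrinsics, pixels), "rvec" (rotation vector, rad) and "tvec" (3), from world to camera coordinates, as OpenCV has them; the wrist camera has in their place "hand_eye" (4x4, takes a point from camera to tool coordinates, whose origin is the TCP and whose axes are the flange's). Camera axes: x right, y down, z forward; pixel columns grow to the right and rows downward; lengths in m; the calibration is good to about 2 mm. A picture is of the moment at which its call begins: read the wrist's pose just before it. camera_model takes no time and is no camera call.
- bot.sign_off(): hands the job in; it is judged then, once.
The state is a dict: "time_s": time; "joint_positions": joint angles; "joint_vel": joint speeds; "joint_torque": joint torques, N m; "position": TCP position; "tool_rot": TCP orientation; "wrist_force": force on the tool from outside, world axes, zero at the start; "wrist_torque": the same for the moment, N m; "finger_gap": opening from 0.0 (shut) to 1.0 (fully open); "grasp_force": force on a finger pad.
Only numpy, scipy, OpenCV 4.12 (cv2) and the standard library are available. Lean on these libraries where they do the work, as an engineer would, in place of code of your own. Each camera call takes 0.05 s, during which the arm holds its last target. There are 200 camera calls.

## Working session

There is one attempt and no reset: what is moved stays moved. The work goes in short steps, Python scripts to look and compute and a tool call to move; the robot and the scene stay as the last step left them, time stands still between calls to the robot, and variables do not carry over. Pictures are saved under pics/ and viewed, at most 10 in all, crops included, and the job is handed in when it is done.

Besides the shell and the picture viewer there is one more tool, called in YAML: its name, and indented under it one key for each argument. servo_tool: Moves the arm, as the interface text tells. Shift numbers are shares of 100 mm and turn numbers shares of 10 degrees, none past 1 either way. Its arguments: {"type":"object","properties":{"commands":{"type":"array","items":{"type":"array","items":{"type":"number","minimum":-1,"maximum":1}}},"newtons":{"type":"number"}},"required":["commands"]}

```bash
mkdir -p pics; ls
cat > h.py <<'E'
import numpy as np, cv2
from rig import bot
R=lambda r: cv2.Rodrigues(np.array(r,float))[0]
def cam(name):
    m=bot.camera_model(name);K=np.array(m["intrinsics"])
    if name=="wrist":
        s=bot.observe();T=np.eye(4);T[:3,:3]=R(s["tool_rot"]);T[:3,3]=s["position"]
        M=T@np.array(m["hand_eye"]);return K,M[:3,:3],M[:3,3]
    r=R(m["rvec"]);return K,r.T,-r.T@np.array(m["tvec"]).ravel()
def ray(c,u,v,z):
    K,A,o=c;d=A@np.linalg.inv(K)@[u,v,1];return o+d*(z-o[2])/d[2]
def shoot(name,f):
    c=cam(name);im=bot.capture(name);cv2.imwrite("pics/"+f,im);return c,im
E
python3 - <<'E'
from h import *
for n in("top","scene"):
    c,im=shoot(n,n+"1.png");print(n,c[2],c[1][:,2])
    np.save(n+".npy",im)
s=bot.observe();print(s["position"],s["tool_rot"],s["time_s"],bot.grip_point_offset)
E
```

```text
pics
top [ 0.50387616 -0.02453616  0.82822299] [ 0.08695055  0.04438388 -0.99522343]
scene [ 1.13620826 -0.03313943  1.0511401 ] [-0.5218581   0.01119273 -0.85295888]
[ 0.24195802 -0.5756732   0.22154189] [-3.07795991e+00 -6.20416858e-01  2.43632735e-04] 0.1 0.0187
```

View pics/top1.png

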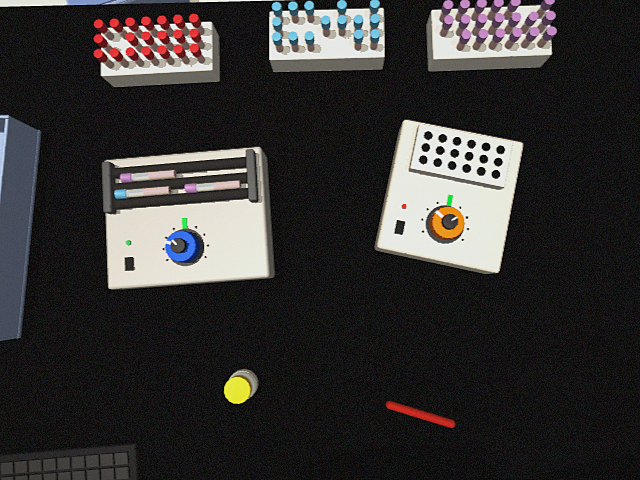

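The top view shows the mixer on the left, with the blue ring near (183,245), its green mark at (184,222), and its white line pointing up-left near (168,240). The heater, with the orange ring, is on the right near (447,223).

```bash
cat >> h.py <<'E'
def masks(im):
    h=cv2.cvtColor(im,cv2.COLOR_BGR2HSV)
    return cv2.inRange(h,(100,150,60),(125,255,255)),cv2.inRange(h,(45,120,90),(80,255,255))
def comps(m,mn=20):
    n,l,st,ce=cv2.connectedComponentsWithStats(m)
    return [(st[i,4],ce[i].round(1),st[i,:4]) for i in range(1,n) if st[i,4]>=mn]
E
python3 - <<'E'
from h import *
for n in("top","scene"):
    c=cam(n);im=np.load(n+".npy");b,g=masks(im)
    for t,m,z in(("blue",b,.09),("green",g,.0705)):
        for a,ce,bb in comps(m): print(n,t,a,ce,bb,ray(c,*ce,z).round(4))
im=np.load("top.npy");cv2.imwrite("pics/tc.png",cv2.resize(im[205:285,143:223],None,fx=7,fy=7,interpolation=cv2.INTER_CUBIC))
E
```

```text
top blue 661 [184.  246.6] [165 231  35  32] [0.5599 0.2296 0.09  ]
top green 48 [449.3 199.9] [447 195   6  11] [ 0.6377 -0.1967  0.0705]
top green 51 [184.2 222.7] [182 218   5  11] [0.6009 0.2372 0.0705]
scene blue 276 [453.4 246. ] [442 234  26  22] [0.5624 0.232  0.09  ]
scene green 32 [456.8 269. ] [455 265   5   9] [0.6016 0.2364 0.0705]
scene green 30 [226.  292.3] [224 288   5   9] [ 0.6383 -0.1973  0.0705]
```

View pics/tc.png

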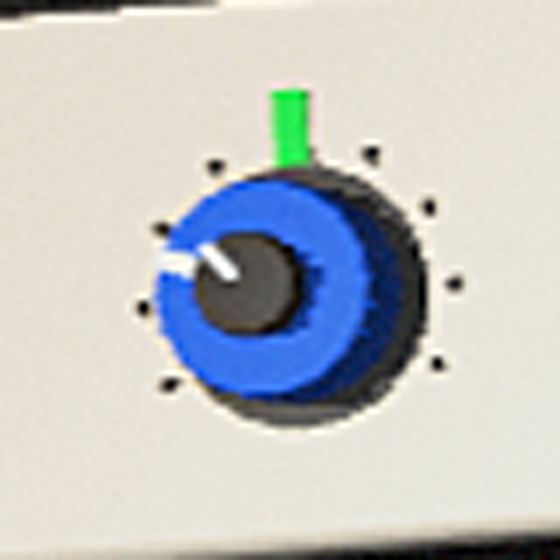

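The crop shows the ring top centred near pixel (180,246). The ring's white line is about 75° anticlockwise of the mark, and the timer line is at about 50°. I'll move above it and look from close up.

servo_tool:
  commands:
    - [-1, 0.38, -0.39, 0, 0, 0, 0]
    - [-1, 0.38, -0.39, 0, 0, 0, 0]
    - [-1, 0.38, -0.39, 0, 0, 0, 0]
    - [-1, 0.38, -0.39, 0, 0, 0, 0]
    - [-1, 0.38, -0.39, 0, 0, 0, 0]
    - [-1, 0.38, -0.39, 0, 0, 0, 0]
    - [-1, 0.38, -0.39, 0, 0, 0, 0]
    - [-1, 0.38, -0.39, 0, 0, 0, 0]
    - [-1, 0.38, -0.39, 0, 0, 0, 0]
    - [-1, 0.38, -0.39, 0, 0, 0, 0]
    - [-1, 0.38, -0.39, 0, 0, 0, 0]
    - [-1, 0.38, -0.39, 0, 0, 0, 0]
    - [-1, 0.38, -0.39, 0, 0, 0, 0]
    - [-1, 0.38, -0.39, 0, 0, 0, 0]
    - [-1, 0.38, -0.39, 0, 0, 0, 0]
    - [-1, 0.38, -0.39, 0, 0, 0, 0]

```text
time_s: 2.1
position: [0.5611, 0.2363, 0.2221]
tool_rot: [3.079, 0.621, -0.001]
wrist_force: [0.5, -0.4, 0.3]
finger_gap: 0.999
grasp_force: 0.0
```

servo_tool:
  commands:
    - [-1, 0, 0, 0, 0, 0, -1]
    - [-1, 0, 0, 0, 0, 0, -1]
    - [-1, 0, 0, 0, 0, 0, -1]
    - [-1, 0, 0, 0, 0, 0, -1]
    - [-1, 0, 0, 0, 0, 0, -1]
    - [-1, 0, 0, 0, 0, 0, -1]
    - [-1, 0, 0, 0, 0, 0, 0]
    - [-1, 0, 0, 0, 0, 0, 0]

```text
time_s: 3.1
position: [0.5607, 0.2346, 0.2223]
tool_rot: [-2.36, -2.073, 0.001]
wrist_force: [0.3, -0.2, -0.8]
finger_gap: 0.999
grasp_force: 0.0
```

Run:
```python
from h import *
s=bot.observe();print(s["position"],s["tool_rot"],s["joint_positions"],s["time_s"])
c,im=shoot("wrist","w1.png");print(c[2],c[1][:,2])
b,g=masks(im)
for t,m,z in(("blue",b,.097),("green",g,.0705)):
    for a,ce,bb in comps(m,60): print(t,a,ce,bb,ray(c,*ce,z).round(4))
```

```text
[0.56074562 0.23457352 0.2222572 ] [-2.36001128e+00 -2.07331875e+00  7.37514771e-04] [ 2.66539092e-01  1.80422123e-01  1.57319297e+00 -2.04618224e-05
  1.38849028e+00  3.95698042e-01] 3.1
[0.56917237 0.29927879 0.38328032] [-0.03146959 -0.24102781 -0.97000786]
blue 2116 [314.2 227.3] [284 197  62  61] [0.5607 0.2353 0.097 ]
green 161 [358.5 214.5] [349 209  21  12] [0.5999 0.2358 0.0705]
```

View pics/w1.png

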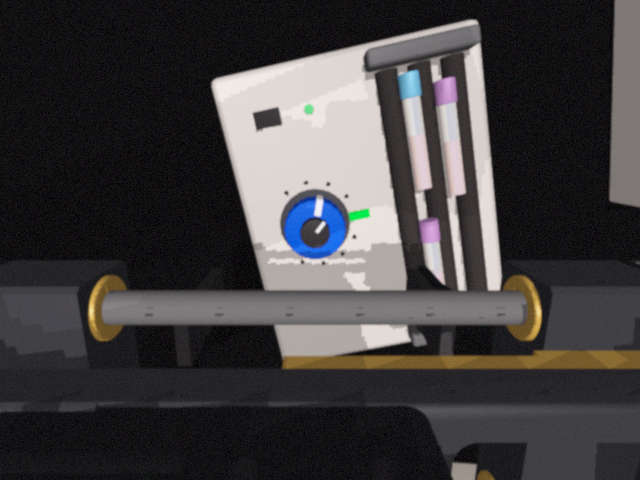

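The wrist view shows the ring at (314,227), its white line pointing up at (320,205), the knob line toward the upper right, and the green bar at (358,214). The projected blue and green are 39 mm apart, which is consistent with the given sizes. Next I'll get the axis, mark direction and line angle accurately.

```bash
cat >> h.py <<'E'
from scipy.optimize import least_squares
def rays(c,p,z): return np.array([ray(c,u,v,z) for u,v in p])[:,:2]
def measure(c,im):
    b,g=masks(im)
    C=max(comps(b),key=lambda q:q[0])[1]
    ct=[q for q in cv2.findContours(b,0,1)[0]];k=cv2.convexHull(max(ct,key=cv2.contourArea))
    m=np.zeros_like(b);cv2.drawContours(m,[k],-1,255,-1)
    P=rays(c,max(cv2.findContours(m,0,1)[0],key=cv2.contourArea)[:,0,:],.097)
    a=P.mean(0);d=a-c[2][:2];d/=np.linalg.norm(d)
    F=P[(P-a)@d>0.002]
    a=least_squares(lambda x:np.linalg.norm(F-x,axis=1)-.025,a).x
    G=[rays(c,[q[1]],.0705)[0] for q in comps(g,20)];G=min(G,key=lambda q:abs(np.linalg.norm(q-a)-.04))
    gd=G-a;ga=np.arctan2(gd[1],gd[0])
    h=cv2.cvtColor(im,cv2.COLOR_BGR2HSV);w=cv2.inRange(h,(0,0,140),(180,90,255))
    v,u=np.nonzero(w);s=(abs(u-C[0])<60)&(abs(v-C[1])<60);uv=np.c_[u,v][s]
    out=[]
    for z,lo,hi in((.097,.0145,.023),(.1095,.001,.011)):
        q=rays(c,uv,z)-a;r=np.linalg.norm(q,axis=1);q=q[(r>lo)&(r<hi)]
        th=np.arctan2(q[:,1],q[:,0]);mm=np.angle(np.exp(1j*th).mean());out+=[len(q),round(float(np.angle(np.exp(1j*(ga-mm)))),3),round(float(np.abs(np.angle(np.exp(1j*(th-mm)))).max()),2)]
    print("axis",a.round(4),"resid",np.abs(np.linalg.norm(F-a,axis=1)-.025).max().round(4),"green r",np.linalg.norm(gd).round(4),"mark yaw",ga.round(3),"ring n,ang,spread",out[:3],"knob",out[3:])
E
python3 - <<'E'
from h import *
measure(cam("wrist"),cv2.imread("pics/w1.png"))
for n in("top","scene"): measure(cam(n),np.load(n+".npy"))
# deck front edge yaw from top view
im=np.load("top.npy");h=cv2.cvtColor(im,cv2.COLOR_BGR2HSV);w=cv2.inRange(h,(0,0,150),(40,70,255));w[:,:100]=0;w[:,300:]=0;w[:150]=0
k=max(cv2.findContours(w,0,1)[0],key=cv2.contourArea);print([rays(cam("top"),[p],.07)[0].round(4) for p in cv2.boxPoints(cv2.minAreaRect(k))])
E
```

```text
axis [0.561  0.2348] resid 0.0007 green r 0.039 mark yaw 0.025 ring n,ang,spread [81, -1.242, 0.19] knob [65, -0.449, 1.17]
axis [0.5604 0.2322] resid 0.0011 green r 0.0409 mark yaw 0.121 ring n,ang,spread [16, -1.079, 0.26] knob [10, -0.813, 0.24]
axis [0.565  0.2319] resid 0.0016 green r 0.0369 mark yaw 0.124 ring n,ang,spread [13, -1.372, 0.23] knob [11, -1.309, 0.63]
[array([0.7047, 0.387 ]), array([0.7236, 0.1124]), array([0.5129, 0.0934]), array([0.4917, 0.3609])]
```

Deck-edge yaw is about 0.07–0.08 and the wrist view gives 0.025. That difference is small, and I'll settle it after the turn. The grasp point is consistent to 2–3 mm, so I'll descend and close gently.

servo_tool:
  commands:
    - [-1, 0, 0, 0.4, 0, 0, 0]
    - [-1, 0, 0, 0.4, 0, 0, 0]
    - [-1, 0, 0, 0.4, 0, 0, 0]
    - [-1, 0, 0, 0.26, 0, 0, 0]
    - [-1, 0, 0, 0, 0, 0, 0]

```text
time_s: 3.78
position: [0.5588, 0.234, 0.0739]
tool_rot: [-2.357, -2.074, 0.008]
wrist_force: [0.5, 0.7, 0.2]
finger_gap: 1.0
grasp_force: 0.0
```

servo_tool:
  commands:
    - [1, 0, 0, 0, 0, 0, 0]
    - [1, 0, 0, 0, 0, 0, 0]
    - [1, 0, 0, 0, 0, 0, 0]
    - [1, 0, 0, 0, 0, 0, 0]
    - [1, 0, 0, 0, 0, 0, 0]
    - [1, 0, 0, 0, 0, 0, 0]
  newtons: 12

```text
time_s: 4.53
position: [0.561, 0.2347, 0.077]
tool_rot: [2.357, 2.077, 0.0]
wrist_force: [-1.7, -0.3, 4.4]
finger_gap: 0.571
grasp_force: 12.0
```

Run:
```python
from h import *
R0=R([-2.36001128,-2.07331875,7.37e-4]);m=bot.camera_model("wrist");T=np.eye(4);T[:3,:3]=R0;T[:3,3]=[0.56074562,0.23457352,0.2222572]
M=T@np.array(m["hand_eye"]);c=(np.array(m["intrinsics"]),M[:3,:3],M[:3,3])
im=cv2.imread("pics/w1.png");measure(c,im)
b,g=masks(im);v,u=np.nonzero(g[190:235,340:380]);P=rays(c,np.c_[u+340,v+190],.0705);e=np.linalg.svd(P-P.mean(0))[2][0];print("bar yaw",e[1]/e[0],np.ptp(P,0))
gr=cv2.cvtColor(im,cv2.COLOR_BGR2GRAY)
L=[]
for y in range(100,230,4): L.append((np.nonzero(gr[y,150:300]>110)[0][0]+150,y))
Q=rays(c,L,.07);p=np.polyfit(Q[:,1],Q[:,0],1);print("front edge yaw",-np.arctan(p[0]),np.abs(np.polyval(p,Q[:,1])-Q[:,0]).max(),"x at .235",np.polyval(p,.235))
L=[(x,np.nonzero(gr[0:150,x]>110)[0][0]) for x in range(225,360,5)]
Q=rays(c,L,.07);p=np.polyfit(Q[:,0],Q[:,1],1);print("side edge yaw",np.arctan(p[0]),np.abs(np.polyval(p,Q[:,0])-Q[:,1]).max())
```

```text
axis [0.5609 0.2348] resid 0.0007 green r 0.039 mark yaw 0.024 ring n,ang,spread [81, -1.242, 0.19] knob [65, -0.448, 1.17]
bar yaw 0.10724849846895121 [0.01775755 0.0081598 ]
front edge yaw 0.07984347859039904 0.0005239234268588078 x at .235 0.5024432795758741
side edge yaw 0.0791591410073856 0.00034761767096297413
```

The grip stopped at 49.7 mm, which matches the ring. The deck edges agree on a yaw of 0.079, which puts the axis at about (0.561, 0.2327), 2 mm off in tool x. I'll open, recentre, regrip and turn about 69° clockwise.

servo_tool:
  commands:
    - [-0.5, 0, 0, 0, 0, 0, 0]
    - [-0.5, 0, 0, 0, 0, 0, 0]
    - [-0.5, -0.02, 0, 0, 0, 0, 0]
    - [1, 0, 0, 0, 0, 0, 0]
    - [1, 0, 0, 0, 0, 0, 0]
    - [1, 0, 0, 0, 0, 0, 0]
    - [1, 0, 0, 0, 0, 0, 0]
  newtons: 15

```text
time_s: 5.4
position: [0.5607, 0.2326, 0.0765]
tool_rot: [2.357, 2.077, -0.0]
wrist_force: [0.2, 0.3, 0.0]
finger_gap: 0.572
grasp_force: 15.0
```

servo_tool:
  commands:
    - [1, 0, 0, 0, 0, 0, 0.8]
    - [1, 0, 0, 0, 0, 0, 0.8]
    - [1, 0, 0, 0, 0, 0, 0.8]
    - [1, 0, 0, 0, 0, 0, 0.8]
    - [1, 0, 0, 0, 0, 0, 0.8]
    - [1, 0, 0, 0, 0, 0, 0.8]
    - [1, 0, 0, 0, 0, 0, 0.8]
    - [1, 0, 0, 0, 0, 0, 0.8]
    - [1, 0, 0, 0, 0, 0, 0.45]
    - [1, 0, 0, 0, 0, 0, 0]
    - [1, 0, 0, 0, 0, 0, 0]

```text
time_s: 6.78
position: [0.5601, 0.2331, 0.0765]
tool_rot: [-3.116, -0.393, 0.001]
wrist_force: [-3.0, 2.4, 1.9]
finger_gap: 0.567
grasp_force: 15.0
```

servo_tool:
  commands:
    - [-1, 0, 0, 0, 0, 0, 0]
    - [-1, 0, 0, 0, 0, 0, 0]
    - [-1, 0, 0, 0, 0, 0, 0]
    - [-1, 0, 0, 0, 0, 0, 0]
    - [-1, 0, 0, 0, 0, 0, 0]
    - [-1, 0, 0, -0.4, 0, 0, 0]
    - [-1, 0, 0, -0.4, 0, 0, 0]
    - [-1, 0, 0, -0.4, 0, 0, 0]
    - [-1, 0, 0, -0.3, 0, 0, 0]
    - [-1, 0, 0, 0, 0, 0, 0]
    - [-1, 0, 0, 0, 0, 0, 0]

```text
time_s: 8.15
position: [0.5601, 0.2324, 0.2254]
tool_rot: [3.117, 0.391, -0.002]
wrist_force: [0.1, -0.6, 0.3]
finger_gap: 1.0
grasp_force: 0.0
```

Run:
```python
from h import *
s=bot.observe();print(s["position"],s["joint_positions"],s["time_s"])
c,im=shoot("wrist","w2.png");measure(c,im)
b,g=masks(im);x,y=map(int,max(comps(b),key=lambda q:q[0])[1])
cv2.imwrite("pics/w2c.png",cv2.resize(im[y-50:y+50,x-60:x+60],None,fx=6,fy=6,interpolation=cv2.INTER_CUBIC));print(x,y)
```

```text
[0.56013427 0.23244926 0.22539426] [ 2.63439930e-01  1.75795559e-01  1.57253213e+00 -9.21588421e-05
  1.39467433e+00  1.58474584e+00] 8.15
axis [0.5626 0.2332] resid 0.0006 green r 0.0376 mark yaw 0.066 ring n,ang,spread [81, -0.004, 0.2] knob [44, -0.957, 0.77]
313 224
```

View pics/w2c.png

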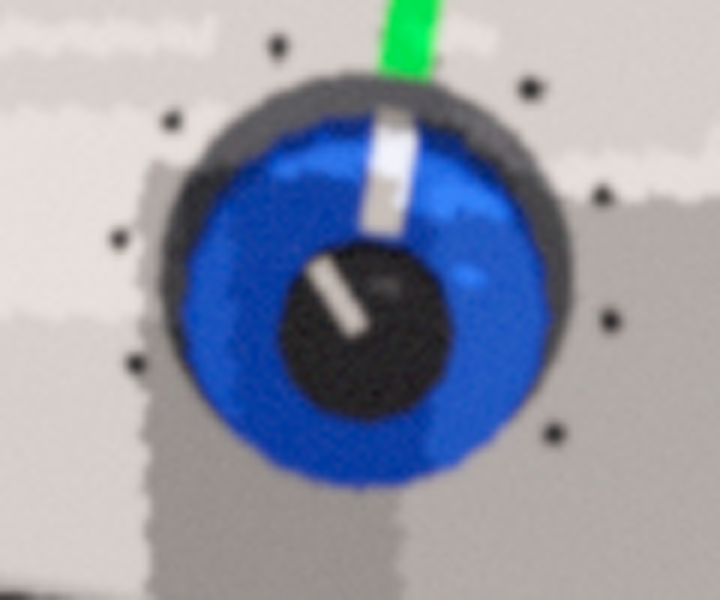

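The ring line now points at the green bar, with the line at (378,235)→(397,115) in the crop and the bar above it at (408,75). I'll check that the knob line did not move by measuring its direction before and after.

Run:
```python
from h import *
m=bot.camera_model("wrist");H=np.array(m["hand_eye"])
def cc(p,r):
    T=np.eye(4);T[:3,:3]=R(r);T[:3,3]=p;M=T@H;return np.array(m["intrinsics"]),M[:3,:3],M[:3,3]
s=bot.observe()
for f,c in(("w1",cc([0.56074562,0.23457352,0.2222572],[-2.36001128,-2.07331875,7.37e-4])),("w2",cam("wrist"))):
    im=cv2.imread(f"pics/{f}.png");b,g=masks(im)
    k=cv2.convexHull(max(cv2.findContours(b,0,1)[0],key=cv2.contourArea));hull=np.zeros_like(b);cv2.drawContours(hull,[k],-1,255,-1)
    h=cv2.cvtColor(im,cv2.COLOR_BGR2HSV);w=cv2.inRange(h,(0,0,95),(180,110,255))&cv2.erode(hull,np.ones((3,3)))
    for a,ce,bb in comps(w,8):
        x,y,W,h_=bb;n,l,_,_=cv2.connectedComponentsWithStats(w);i=l[int(round(ce[1])),int(round(ce[0]))]
        v,u=np.nonzero(l==i);P=rays(c,np.c_[u,v],.1095 if np.linalg.norm(rays(c,[ce],.1095)[0]-[.561,.2335])<.011 else .097)
        e=np.linalg.svd(P-P.mean(0))[2][0];print(f,a,ce,(P.mean(0)-[.561,.233]).round(4),"dir",np.degrees(np.arctan2(e[1],e[0])).round(1))
im=cv2.imread("pics/w1.png");cv2.imwrite("pics/w1c.png",cv2.resize(im[180:280,255:375],None,fx=6,fy=6,interpolation=cv2.INTER_CUBIC))
```

```text
w1 145 [318.3 207.1] [0.0059 0.0187] dir -106.4
w1 89 [320.  226.8] [0.0053 0.0054] dir -133.3
w2 142 [317.2 203.9] [0.0185 0.0013] dir -175.2
w2 69 [308.6 222.7] [0.0045 0.0047] dir -134.4
```

View pics/w1c.png

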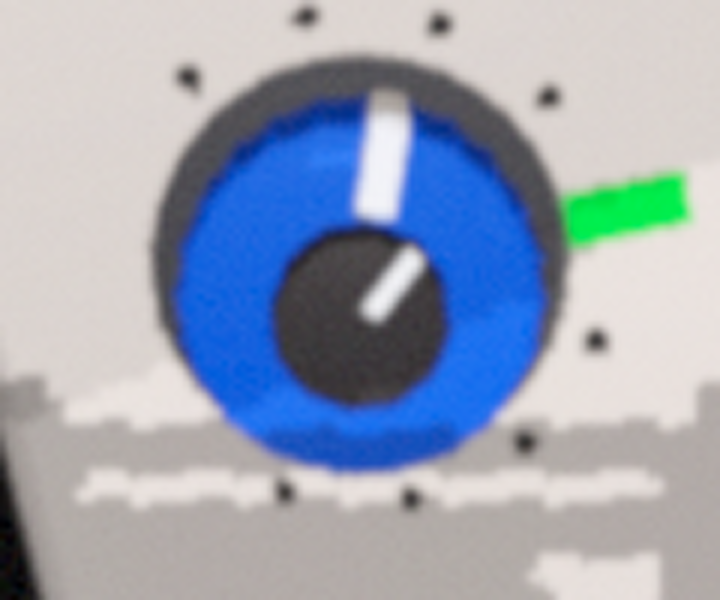

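The earlier crop shows the knob line in the same world direction as now (46.7° before, 45.6° after). The ring line now points at 4.8° against the mark's 4.5°. The arm is clear, so I'm handing in.

```bash
python3 -c "
from rig import bot
print(bot.sign_off())"
```

```text
the job is handed in; nothing more can be done
None
```

I turned the blue ring about 69° clockwise and let go; its white line is within about 0.3° of the green mark, the timer knob is where it was within measuring error (about 1°), the heater was not touched, and the job was handed in at about 8 s.

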